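# Idle the tablet counter and hold its reset

## Robot

A 6-joint arm with a two-finger parallel gripper is mounted at the origin on a cart in front of the work surface, level with it; the furniture and walls round the work are solid. World frame = base frame: x ahead of the robot, y to its left, z up, the work surface at z = 0. Lengths are in m, angles in degrees, forces in N, time in s.
With the tool pointing down it reaches from about 0.4 to 0.825 m from the base axis. Payload 7 kg.
Tool frame: the origin (TCP) lies midway between the tips of the shut fingers; the grasp point (between the pads) lies 19 mm behind it; z points along the fingers, y is the direction in which the jaws open and shut (so a half turn about z gives the same grasp; the last joint's range is limited). The gripper opens to 88 mm and grips with 3 to 60 N. Pads are 19 mm wide; open, the fingers measure 130 mm over their backs; the gripper's body (78 mm by 193 mm) begins 47 mm behind the grasp point.
Start: joints at [88.585, 20.546, 0.682, 0, -70.136, -16.507], TCP at [0.208, 0.642, 0.227] pointing down, gripper open.
Joint ranges: [-176.03, 176.03], [-82.01, 121.73], [-58.28, 71.71], [-173.87, 95.51], [-174.79, -0.11], [-173.66, 173.66]. Speed limits (degrees/s): [136.94, 136.94, 172.46, 180, 180, 180].

## Interface

Orientations are given as a 3x3 rotation matrix whose columns are the frame's x, y, z axes.
In Python, from rig import robot gives the robot as it stands. Calls block until the motion is done:
- robot.goto(position, orientation): joint-space move of the TCP to a pose.
- robot.servo_line(position, ori=None, speed=0.15): straight line of the TCP; ori=None keeps the orientation; speed is the mean speed in m/s.
- robot.movej(angles): joint-space move.
- robot.move_gripper(opening): opening from 0.0 (shut) to 1.0 (fully open); the grip force is fixed at half the most; returns when the fingers have stopped.
- robot.dwell(seconds).
- robot.ik(position, orientation): joint angles nearest the present ones, or None.
- robot.grab_frame(name): name is "scene" or "top" or "wrist"; returns (picture, depth): 480x640x3 uint8, red, green, blue; 480x640 float32, m along the optical axis (not along the pixel's ray), 0 where there is no reading.
- robot.camera_info(name): a dict with "vfov" (degrees; the focal length in pixels is half the picture's height over the tangent of half this angle, whatever the lens; pixels are square), "cx", "cy" (the principal point, pixels), "view" (4x4, takes a point from world to camera coordinates); the wrist camera has in their place "T_tool_cam" (4x4, takes a point from camera to tool coordinates, whose origin is the TCP and whose axes are the flange's). Camera axes: x right, y down, z forward; pixel columns grow to the right and rows downward; lengths in m; the calibration is good to about 2 mm. The wrist camera is an equidistant fisheye: a pixel r from the principal point sees the ray r / f radians off the axis. A picture is of the moment at which its call begins: read the wrist's pose just before it. camera_info takes no time and is no camera call.
A pose or a line that the arm cannot do raises robot.Unreachable and nothing moves.
- robot.job_done(): hands the job in, once; it reports no verdict.
Readings, each from a call of its own:
- robot.read_t(): time.
- robot.read_qpos(): joint angles.
- robot.read_qvel(): joint speeds.
- robot.read_effort(): joint torques, N m.
- robot.read_position(): TCP position.
- robot.read_tcp_rot(): TCP orientation.
- robot.read_force(): force on the tool from outside, world axes, zero at the start.
- robot.read_ft_torque(): the same for the moment, N m.
- robot.read_grip_width(): opening from 0.0 (shut) to 1.0 (fully open).
Only numpy, scipy, OpenCV 4.12 (cv2) and the standard library are available. Lean on these libraries where they do the work, as an engineer would, in place of code of your own. Each camera call takes 0.05 s, during which the arm holds its last target.

## Task

Swing the tablet counter's orange-knobbed feed lever to the green idle mark and leave it there, then take the stylus out of its blue holder, put its thin end down through the yellow-ringed hole in the counter's deck and press the recessed red reset button down. Finish while still gripping the stylus and holding the button fully down, without forcing it; do not press the button before the lever is at idle, and leave the teal-capped vial, the spatula and the phone undisturbed.

Things in the scene. Friction and masses are not known exactly. Their poses are not given: they have to be found in the camera images.
- tablet_counter: fixed benchtop tablet counter, 180 mm deep (x) x 280 mm wide (y), flat deck 60 mm high, white left part (+y) and grey right part (-y); a clear hopper (radius 36 mm, rim 62 mm above the deck) stands on the deck at x = 50, y = -35 mm. Origin: centre of the underside; z up, -x is its front. The feed lever is on the left, the reset hole on the right
- feed_lever (a joint): angle of the feed lever in rad, 0 to 1.6, about a vertical axis through point lever_pivot; it grows counter-clockwise seen from above (knob moves from the left towards the right of the counter). The idle mark, a green stripe 6 mm wide on the deck, is at 0.45. The lever stays where it is left and takes about 0.7 N at the knob to move
- lever_knob (a point): centre of the feed lever's upright orange knob: 20 mm across at this height, 34 mm tall in all, top 8 mm above this point (106 mm above the worktop); it travels on a horizontal circle of radius 75 mm about lever_pivot. The arm under it is a steel bar 10 mm wide, from 8 to 14 mm above the deck
- lever_pivot (a point): point on the deck on the lever's vertical hinge axis (hub radius 16 mm, 18 mm high)
- idle_mark (a point): point on the deck on the green idle stripe straight below where the knob's centre is when the lever is at idle
- reset_hole (a point): centre of the mouth of the round reset hole, at the top of its yellow ring (ring 30 mm across, 2 mm high, 19 mm inside); below the ring the hole is 16 mm across, vertical. The red button's top lies 24 mm below this point when released
- reset_button (a joint): how far the red button (14 mm across, filling the bottom of the hole) is pressed, in m: 0 released, 0.006 at its stop; moves straight down against a spring, 1.5 N to start, about 4.5 N at the stop
- stylus_holder: fixed blue block 60 x 60 x 44 mm with a vertical 10 mm hole, 38 mm deep, in its middle, where the stylus stands. Origin: centre of the underside
- stylus: loose steel stylus, 40 g, standing upright, thin end down, in the holder. Origin: at the very tip of the thin end; z runs along it to the handle. Thin shank 7 mm across from 0 to 50 mm, collar 20 mm across from 50 to 55 mm, black round handle 16 mm across from 57 to 112 mm
- teal_vial: bystander: vial with teal cap, 31 mm across, 62 mm tall, standing; origin at the centre of its underside
- spatula: bystander: counting spatula with dark blue handle lying flat, 194 x 22 x 8 mm; origin at the centre of its underside
- phone: bystander: black phone lying flat, 156 x 75 x 9 mm; origin at the centre of its underside

How it is judged (in metres and radians):
On the way, in this order (a step that is already met when the one before it is completed fails the run):
1. the feed lever stands at the idle mark (within 0.09 rad) and has stopped, the stylus still in its holder (value of joint feed_lever between 0.36 and 0.54 rad and velocity of joint feed_lever between -0.05 and 0.05 rad/s and height (world z) of stylus below 0.04 m), for 0.2 s.
2. the stylus is drawn out of its holder by the fingers, tip above the holder's top (height (world z) of stylus above 0.046 m and contact force between the fingers and stylus above 1 N), for 0.1 s.
At the end, for the whole second after the job is handed in: the fingers still hold the stylus, whose tip is inside the reset hole, roughly upright (within 0.35 rad) and pressing the button at least 4.2 mm of its 6 mm down with more than 1 N; the lever is still at idle, 0.45 +- 0.09 rad (value of joint reset_button above 0.0042 m and contact force between stylus and tablet_counter above 1 N and contact force between the fingers and stylus above 1 N and contact force between stylus and stylus_holder below 0.1 N and horizontal distance between stylus and reset_hole below 0.008 m and z of stylus in the frame of reset_hole below -0.024 m and angle between stylus's own z axis and vertical below 0.35 rad and value of joint feed_lever between 0.36 and 0.54 rad); the arm keeps its last pose, push and grip.
It fails at once if button pressed while the feed lever is not at idle (value of joint reset_button above 0.002 m and (value of joint feed_lever below 0.36 rad or value of joint feed_lever above 0.54 rad)).
It fails at once if button pressed with something other than the stylus (value of joint reset_button above 0.002 m and horizontal distance between stylus and reset_hole above 0.012 m).
It fails at once if the stylus is forced against the counter with more than 40 N (contact force between stylus and tablet_counter above 40 N).
It fails at once if a bystander (teal-capped vial, spatula, phone) is moved more than 30 mm (distance of any of teal_vial, spatula, phone from where it was at the start of the episode above 0.03 m).
It also fails if it takes over 54 s, if anything falls off the work surface, if the arm or the gripper's body presses on something with over 40 N, if the wrist force passes 120 N, or if a joint passes its speed limit or range.

## Working session

There is one attempt and no reset: what is moved stays moved. The work goes in short steps, each a Python script; the robot and the scene stay as the last script left them, time stands still between calls to the robot, and variables do not carry over. Pictures are saved under pics/ and viewed, and the job is handed in when it is done.

```bash
mkdir -p pics; ls
python3 - <<'E'
from rig import robot
import cv2, numpy as np
print(robot.read_t(), robot.read_position(), robot.read_tcp_rot())
for n in ("scene","top","wrist"):
    p,d=robot.grab_frame(n)
    cv2.imwrite(f"pics/{n}0.png",p[:,:,::-1]); np.save(f"{n}0.npy",d)
    print(n,robot.camera_info(n))
E
```

```text
pics
0.0 [0.20757583 0.64177201 0.22563428] [[ 9.51464454e-01 -3.07758465e-01 -3.46474951e-04]
 [-3.07758615e-01 -9.51463111e-01 -1.60740823e-03]
 [ 1.65035355e-04  1.63602245e-03 -9.99998648e-01]]
scene {'vfov': 52.525632681051235, 'cx': 321.33589012935676, 'cy': 236.44005090774368, 'view': array([[ 0.6079583 , -0.79377539, -0.01753062, -0.23098885],
       [-0.58355761, -0.43176127, -0.68778101,  0.34522676],
       [ 0.5383746 ,  0.4283723 , -0.72570653,  0.92207447],
       [ 0.        ,  0.        ,  0.        ,  1.        ]])}
top {'vfov': 55.70644270237533, 'cx': 319.24874190261653, 'cy': 235.24915029187466, 'view': array([[-0.01896216, -0.99981471,  0.0033139 ,  0.07086579],
       [-0.97894741,  0.01789247, -0.20332688,  0.47713508],
       [ 0.20322992, -0.00709965, -0.9791053 ,  1.19264981],
       [ 0.        ,  0.        ,  0.        ,  1.        ]])}
wrist {'vfov': 65.70646984690485, 'cx': 321.7131662211937, 'cy': 239.9679477480585, 'T_tool_cam': array([[ 3.27625795e-04, -9.62213032e-01, -2.72297582e-01,
         7.23971273e-02],
       [ 9.99999289e-01,  6.27397529e-04, -1.01383389e-03,
         1.20370274e-04],
       [ 1.14636301e-03, -2.72297056e-01,  9.62212554e-01,
        -1.57545128e-01],
       [ 0.00000000e+00,  0.00000000e+00,  0.00000000e+00,
         1.00000000e+00]])}
```

View pics/top0.png

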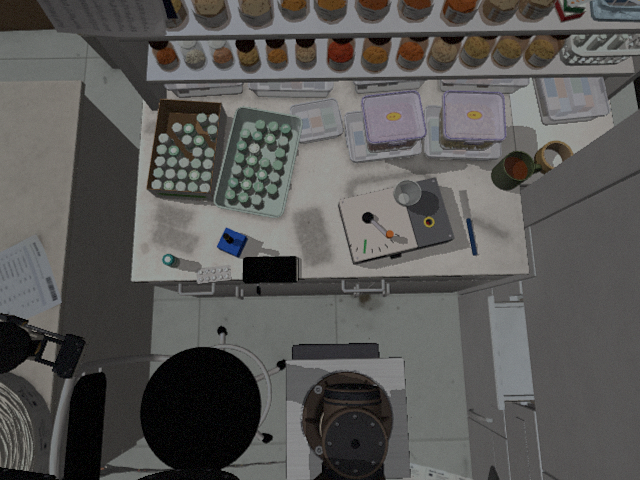

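View pics/scene0.png

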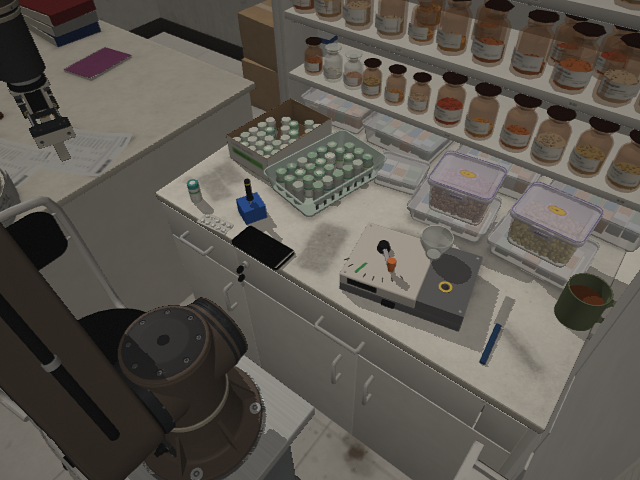

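View pics/wrist0.png

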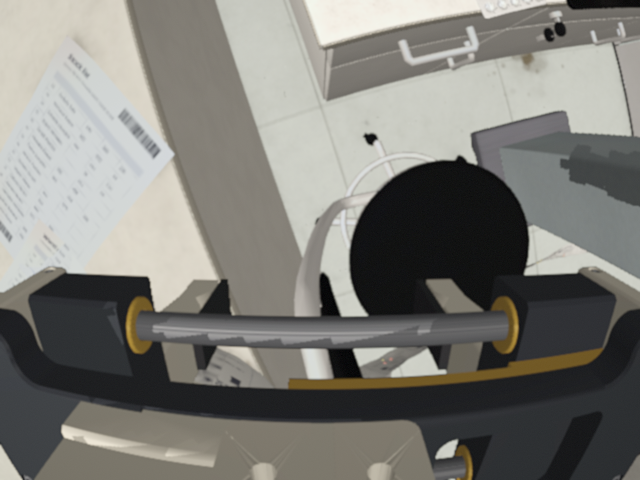

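The top view shows the counter at about (340-460, 180-262), with the hole at (429,222), the knob at (390,234), the pivot at (368,217) and the green mark at (364,245). The holder is at (232,242), the vial at (170,260), the phone at (271,270) and the spatula at (472,225). I'll zoom in next.

```bash
cat > h.py <<'E'
import numpy as np, cv2
from rig import robot
def cam(n):
    c=robot.camera_info(n); f=240/np.tan(np.radians(c['vfov'])/2); return c,f
def unproj(n,u,v,z=None,d=None):
    """pixel -> world, on plane z or with depth d (fixed cams)"""
    c,f=cam(n); R=c['view'][:3,:3]; t=c['view'][:3,3]; C=-R.T@t
    r=R.T@np.array([(u-c['cx'])/f,(v-c['cy'])/f,1.])
    s=d if d is not None else (z-C[2])/r[2]
    return C+s*r
def proj(n,P):
    c,f=cam(n); p=c['view'][:3,:3]@np.asarray(P)+c['view'][:3,3]
    return np.array([c['cx']+f*p[0]/p[2],c['cy']+f*p[1]/p[2]])
def crop(n,src,u0,v0,u1,v1,k,out):
    im=cv2.imread(src)[v0:v1,u0:u1]; cv2.imwrite(out,cv2.resize(im,None,fx=k,fy=k,interpolation=cv2.INTER_CUBIC))
E
python3 - <<'E'
from h import *
crop('top','pics/top0.png',330,170,490,270,5,'pics/topc.png')
crop('top','pics/top0.png',150,215,310,295,5,'pics/toph.png')
crop('scene','pics/scene0.png',330,215,490,335,5,'pics/scc.png')
E
```

```text
(no output)
```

View pics/topc.png

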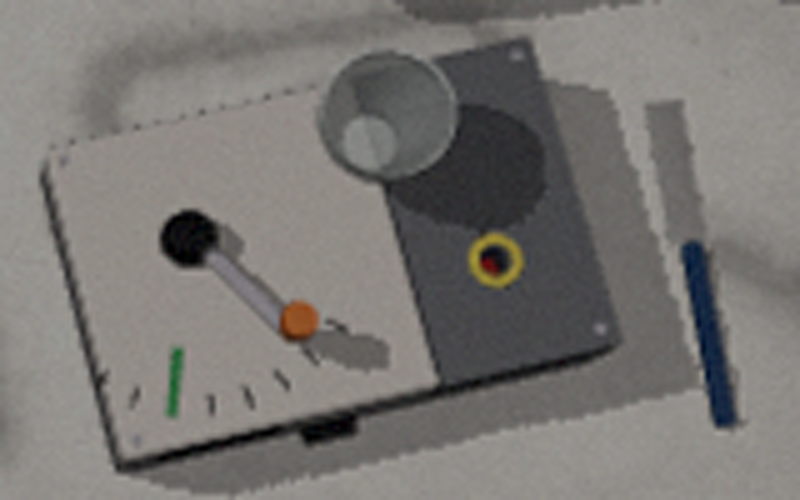

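View pics/toph.png

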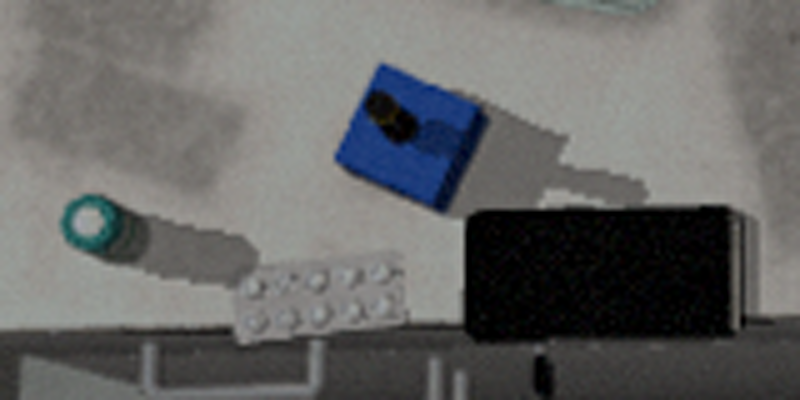

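View pics/scc.png

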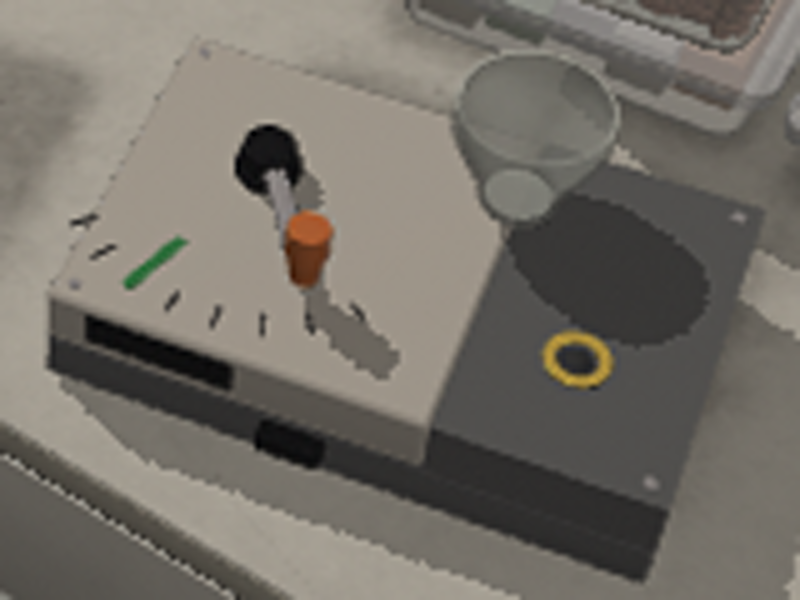

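The zoomed crops show these features clearly:
- **Top, counter:** pivot (188,238), knob (299,321), ring (496,260), green mark from (178,348) to (172,416).
- **Top, holder:** holder top at corners (381,65), (487,110), (440,205), (337,157); stylus top at about (380,102).
- **Scene:** ring (578,359), knob top (309,229), green mark from (183,240) to (128,286).

Run:
```python
from h import *
np.set_printoptions(precision=4,suppress=True)
T=lambda x,y,o=(330,170):((x+.5)/5-.5+o[0],(y+.5)/5-.5+o[1])
S=lambda x,y:T(x,y,(330,215))
H=lambda x,y:T(x,y,(150,215))
def p(name,n,uv,z):print(name,n,unproj(n,*uv,z=z))
p('ring','top',T(496,260),.062);p('ring','scene',S(578,359),.062)
p('pivot','top',T(190,237),.078);p('pivot','scene',S(267,155),.078)
p('knob','top',T(300,319),.106);p('knob','scene',S(310,228),.106)
p('green a','top',T(178,348),.06);p('green a','scene',S(183,240),.06)
p('green b','top',T(172,416),.06);p('green b','scene',S(128,286),.06)
for q in [(65,160),(517,57),(600,328),(137,440)]: p('screw','top',T(*q),.06)
for q in [(43,157),(528,38),(618,340),(120,462)]: p('corner','top',T(*q),.06)
for q in [(381,65),(487,110),(440,205),(337,157)]: p('holder','top',H(*q),.044)
p('styl top','top',H(380,102),.118)
p('vial','top',H(92,222),.062)
for q in [(466,212),(730,207),(740,338),(468,340)]: p('phone','top',H(*q),.009)
d=np.load('top0.npy')
for nm,q in [('ring',T(496,260)),('pivot',T(190,237)),('knob',T(300,319)),('deck',T(120,320)),('table',T(20,480)),('holder',H(420,170)),('stylus',H(380,102)),('vial',H(92,222))]:
    u,v=map(round,map(float,q)); print(nm,d[v,u],unproj('top',u,v,d=d[v,u]))
# scene stylus
crop('scene','pics/scene0.png',180,160,300,280,5,'pics/sch.png')
```

```text
ring top [ 0.5082 -0.237   0.062 ]
ring scene [ 0.5101 -0.2384  0.062 ]
pivot top [ 0.5201 -0.0689  0.078 ]
pivot scene [ 0.5182 -0.0736  0.078 ]
knob top [ 0.4681 -0.1212  0.106 ]
knob scene [ 0.4704 -0.1233  0.106 ]
green a top [ 0.4629 -0.062   0.06  ]
green a scene [ 0.4662 -0.0634  0.06  ]
green b top [ 0.4257 -0.0573  0.06  ]
green b scene [ 0.4292 -0.0587  0.06  ]
screw top [ 0.5694 -0.004   0.06  ]
screw top [ 0.6243 -0.257   0.06  ]
screw top [ 0.4697 -0.2913  0.06  ]
screw top [ 0.413 -0.038  0.06 ]
corner top [0.5714 0.0081 0.06  ]
corner top [ 0.6353 -0.264   0.06  ]
corner top [ 0.4629 -0.3006  0.06  ]
corner top [ 0.4013 -0.0285  0.06  ]
holder top [0.5056 0.3187 0.044 ]
holder top [0.4792 0.26   0.044 ]
holder top [0.427  0.2849 0.044 ]
holder top [0.4545 0.3415 0.044 ]
styl top top [0.4691 0.3037 0.118 ]
vial top [0.4182 0.4674 0.062 ]
phone top [0.4285 0.2764 0.009 ]
phone top [0.4286 0.1289 0.009 ]
phone top [0.3553 0.124  0.009 ]
phone top [0.3569 0.2742 0.009 ]
ring 1.2633677 [ 0.5131 -0.2441  0.036 ]
pivot 1.2191136 [ 0.5193 -0.0696  0.0813]
knob 1.1838406 [ 0.4689 -0.1221  0.1072]
deck 1.2308184 [ 0.4777 -0.0322  0.0604]
table 1.2712442 [0.3994 0.022  0.0025]
holder 1.2412968 [0.4459 0.2956 0.0407]
stylus 1.1734143 [0.4697 0.3033 0.1149]
vial 1.2111579 [0.4178 0.4666 0.0644]
```

View pics/sch.png

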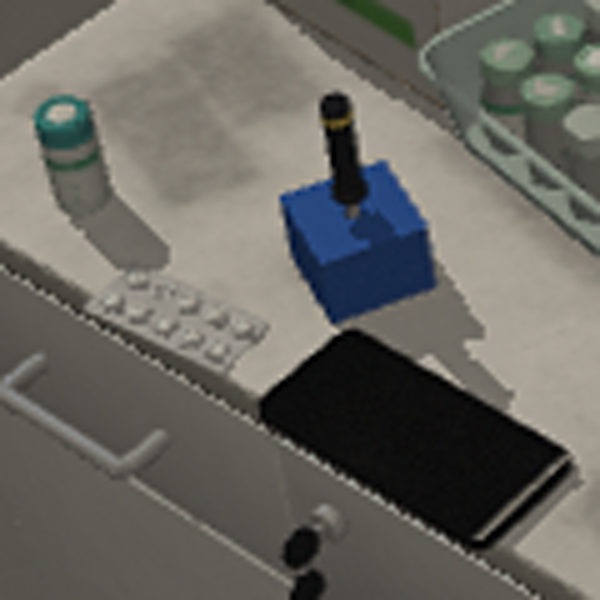

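Both cameras agree to within about 4 mm. Pivot is about (0.519,-0.071), the knob lies 72 mm away (75 expected), and the idle direction is about 172°, so the lever now sits near 1.38 rad. Next I'll go above the knob and check with the wrist camera.

```bash
cat >> h.py <<'E'
def R(deg):
    a=np.radians(deg); y=np.array([np.cos(a),np.sin(a),0]); z=np.array([0,0,-1.]); return np.c_[np.cross(y,z),y,z]
def wpix(P,pos,rot):
    c,f=cam('wrist'); T=c['T_tool_cam']; p=T[:3,:3].T@(rot.T@(np.asarray(P)-pos)-T[:3,3])
    th=np.arctan2(np.hypot(p[0],p[1]),p[2]); r=f*th; n=np.hypot(p[0],p[1])
    return np.array([c['cx']+r*p[0]/n,c['cy']+r*p[1]/n])
def wunproj(u,v,z,pos,rot):
    c,f=cam('wrist'); T=c['T_tool_cam']; du,dv=u-c['cx'],v-c['cy']; r=np.hypot(du,dv); th=r/f
    ray=np.array([np.sin(th)*du/r,np.sin(th)*dv/r,np.cos(th)])
    o=pos+rot@T[:3,3]; w=rot@T[:3,:3]@ray; s=(z-o[2])/w[2]; return o+s*w
E
python3 - <<'E'
from h import *
np.set_printoptions(precision=4,suppress=True)
for z in (.22,.083):
  for a in (-44,136): print(z,a,robot.ik([.4690,-.122,z],R(a)))
for a in (-98,82): print(a,robot.ik([.445,-.061,.083],R(a)))
for a in (-45,45,0,-90,90,135,180,-135): print('hole',a,robot.ik([.509,-.237,.11],R(a)), 'st',robot.ik([.468,.302,.071],R(a)))
E
```

```text
0.22 -44 [  8.7338   2.6319 -23.1614   0.     -64.2067 127.2662]
0.22 136 [  8.7338   2.6319 -23.1614   0.     -64.2067 -52.7338]
0.083 -44 [  8.7338  11.2371 -33.7649   0.     -44.998  127.2662]
0.083 136 [  8.7338  11.2371 -33.7649   0.     -44.998  -52.7338]
-98 [ 17.4731   8.0336 -37.9609   0.     -44.0055  64.5269]
82 [  17.4731    8.0336  -37.9609    0.      -44.0055 -115.4731]
hole -45 [ -4.993   15.9531 -22.6404   0.     -51.4065 139.993 ] st [ 52.9766  18.2591 -25.5735   0.     -46.1674  82.0234]
hole 45 [  -4.993    15.9531  -22.6404    0.      -51.4065 -130.007 ] st [ 52.9766  18.2591 -25.5735   0.     -46.1674 172.0234]
hole 0 None st [ 52.9766  18.2591 -25.5735   0.     -46.1674 127.0234]
hole -90 [ -4.993   15.9531 -22.6404   0.     -51.4065  94.993 ] st [ 52.9766  18.2591 -25.5735   0.     -46.1674  37.0234]
hole 90 [ -4.993   15.9531 -22.6404   0.     -51.4065 -85.007 ] st [  52.9766   18.2591  -25.5735    0.      -46.1674 -142.9766]
hole 135 [ -4.993   15.9531 -22.6404   0.     -51.4065 -40.007 ] st [ 52.9766  18.2591 -25.5735   0.     -46.1674 -97.9766]
hole 180 [ -4.993   15.9531 -22.6404   0.     -51.4065   4.993 ] st [ 52.9766  18.2591 -25.5735   0.     -46.1674 -52.9766]
hole -135 [ -4.993   15.9531 -22.6404   0.     -51.4065  49.993 ] st [ 52.9766  18.2591 -25.5735   0.     -46.1674  -7.9766]
```

Run:
```python
from h import *
robot.goto([.469,-.122,.22],R(136))
robot.move_gripper(0.6)
pos=np.array(robot.read_position()); rot=np.array(robot.read_tcp_rot())
p,d=robot.grab_frame('wrist'); np.savez('w1.npz',pos=pos,rot=rot,d=d)
im=p[:,:,::-1].copy(); cv2.imwrite('pics/w1raw.png',im)
for n,P in dict(knob=[.469,-.122,.106],piv=[.519,-.071,.078],ga=[.4646,-.0627,.06],gb=[.4275,-.058,.06],hole=[.509,-.2377,.062]).items():
    u=wpix(P,pos,rot); print(n,u); cv2.drawMarker(im,tuple(int(round(t)) for t in u),(255,0,255),0,12,1)
cv2.imwrite('pics/w1.png',im); print(robot.read_t(),pos)
```

```text
knob [320.41487215 235.92981516]
piv [319.94737608 305.1064993 ]
ga [369.22673236 264.66930856]
gb [402.82403606 241.04316026]
hole [196.06207035 161.97427951]
3.8333 [ 0.46899365 -0.12202335  0.21999984]
```

View pics/w1.png

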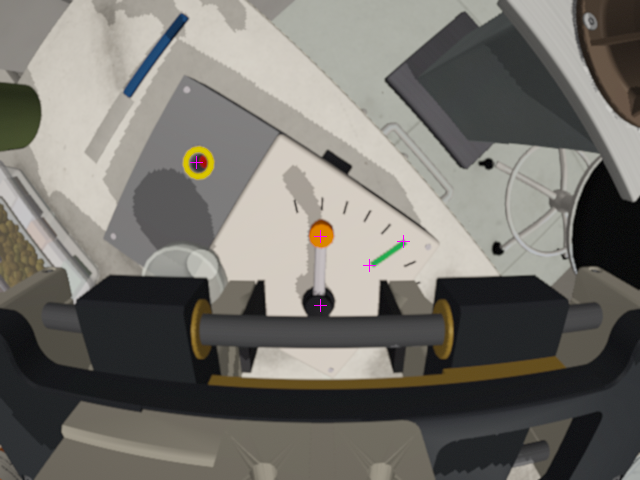

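The projections land on the knob, pivot and mark. The ring appears at (199,162) against a predicted (196,162), so I'll refine it later. Now I'll straddle the knob loosely and swing it along the arc.

Run:
```python
from h import *
np.set_printoptions(precision=4,suppress=True)
piv=np.array([.519,-.0712])
robot.servo_line([.469,-.122,.085],speed=.12)
print(robot.read_force())
robot.move_gripper(0.27); print(robot.read_grip_width())
end=-188.0
N=6
for ph in np.linspace(-134.6,end,N+1)[1:]:
    a=np.radians(ph); xy=piv+.0735*np.array([np.cos(a),np.sin(a)])
    robot.servo_line([*xy,.085],ori=R(ph+270),speed=.06)
    print(ph,robot.read_force(),robot.read_position(),robot.read_t())
robot.move_gripper(0.5)
robot.servo_line([*xy,.2],speed=.2)
pos=np.array(robot.read_position()); rot=np.array(robot.read_tcp_rot())
p,d=robot.grab_frame('wrist'); np.savez('w2.npz',pos=pos,rot=rot,d=d)
cv2.imwrite('pics/w2.png',p[:,:,::-1])
p,d=robot.grab_frame('top'); cv2.imwrite('pics/top2.png',p[:,:,::-1]); crop('top','pics/top2.png',330,170,490,270,5,'pics/top2c.png')
print(robot.read_t())
```

```text
[0.8594 0.028  0.5801]
0.27074332743999485
-143.5 [-0.0141  1.3693 -0.6424] [ 0.46   -0.1149  0.0851] 6.1667
-152.4 [ 0.5633  1.0545 -0.4151] [ 0.4541 -0.1053  0.0851] 6.5083
-161.3 [-0.5359  0.0689 -0.4098] [ 0.4496 -0.0949  0.0851] 6.85
-170.2 [-0.0978  0.692   0.504 ] [ 0.4468 -0.0839  0.085 ] 7.1917
-179.1 [-0.2672 -0.0334 -0.6786] [ 0.4456 -0.0725  0.085 ] 7.5333
-188.0 [-1.0071 -0.8102  0.0727] [ 0.4462 -0.0612  0.085 ] 7.875
9.3
```

View pics/w2.png

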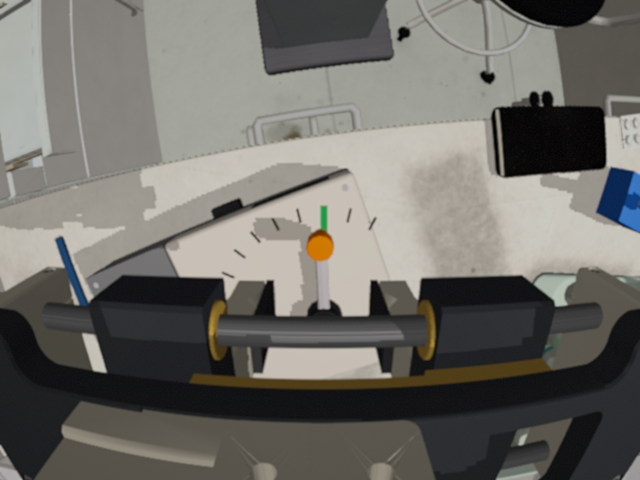

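The knob at (320,245) sits almost in line with the green stripe at (324,206-230). I'll measure the angle left over and re-measure the ring from w1.

Run:
```python
from h import *
np.set_printoptions(precision=4,suppress=True)
def cen(hsv,lo,hi,win):
    m=cv2.inRange(hsv,lo,hi); k=np.zeros_like(m); u0,v0,u1,v1=win; k[v0:v1,u0:u1]=1; v,u=np.nonzero(m*k); return u.mean(),v.mean(),len(u),(u,v)
w=np.load('w2.npz'); pos,rot=w['pos'],w['rot']
hsv=cv2.cvtColor(cv2.imread('pics/w2.png'),cv2.COLOR_BGR2HSV)
g=cen(hsv,(50,80,60),(85,255,255),(300,190,345,240))
k=cen(hsv,(5,150,150),(20,255,255),(295,220,345,270))
print('green',g[:3],'knob',k[:3])
G=wunproj(*g[:2],.06,pos,rot)
K=wunproj(k[0],240.5,.106,pos,rot)
K2=wunproj(k[0],k[1],.10,pos,rot)
piv=np.array([.519,-.0712])
for P in (G,K,K2): v=P[:2]-piv; print(P,np.degrees(np.arctan2(v[1],v[0])),np.hypot(*v))
# stripe dir
u,v=g[3]; pts=np.array([wunproj(a,b,.06,pos,rot)[:2] for a,b in zip(u,v)]); c=pts-pts.mean(0); d=np.linalg.svd(c)[2][0]; print('stripe dir',np.degrees(np.arctan2(d[1],d[0])),pts.mean(0))
# hub from w2 at top
w=np.load('w1.npz'); pos,rot=w['pos'],w['rot']; im=cv2.imread('pics/w1raw.png')
hsv=cv2.cvtColor(im,cv2.COLOR_BGR2HSV)
y=cen(hsv,(22,150,120),(35,255,255),(175,140,225,185)); print('ring',y[:3]); 
u,v=y[3]; e=cv2.fitEllipse(cv2.convexHull(np.c_[u,v].astype(np.float32))); print(e, wunproj(*e[0],.062,pos,rot), wunproj(*y[:2],.062,pos,rot))
hub=wunproj(319,302,.078,pos,rot); print('hub',hub)
crop('','pics/w1raw.png',240,200,440,340,4,'pics/w1c.png')
crop('','pics/w2.png',240,180,400,330,5,'pics/w2c.png')
```

```text
green (np.float64(323.55), np.float64(217.50714285714287), 140) knob (np.float64(319.77315689981094), np.float64(247.55198487712664), 529)
[ 0.4362 -0.0577  0.06  ] 170.73470517884928 0.083888538941721
[ 0.4423 -0.0615  0.106 ] 172.79143339743132 0.07735110568176067
[ 0.4492 -0.0625  0.1   ] 172.8955345886359 0.07037413498496835
stripe dir -7.145461280046287 [ 0.4362 -0.0577]
ring (np.float64(198.419624217119), np.float64(162.4759916492693), 479)
((198.17117309570312, 162.45208740234375), (30.43726921081543, 32.76948165893555), 2.330944061279297) [ 0.5079 -0.2369  0.062 ] [ 0.5077 -0.2367  0.062 ]
hub [ 0.5174 -0.0748  0.078 ]
```

View pics/w2c.png

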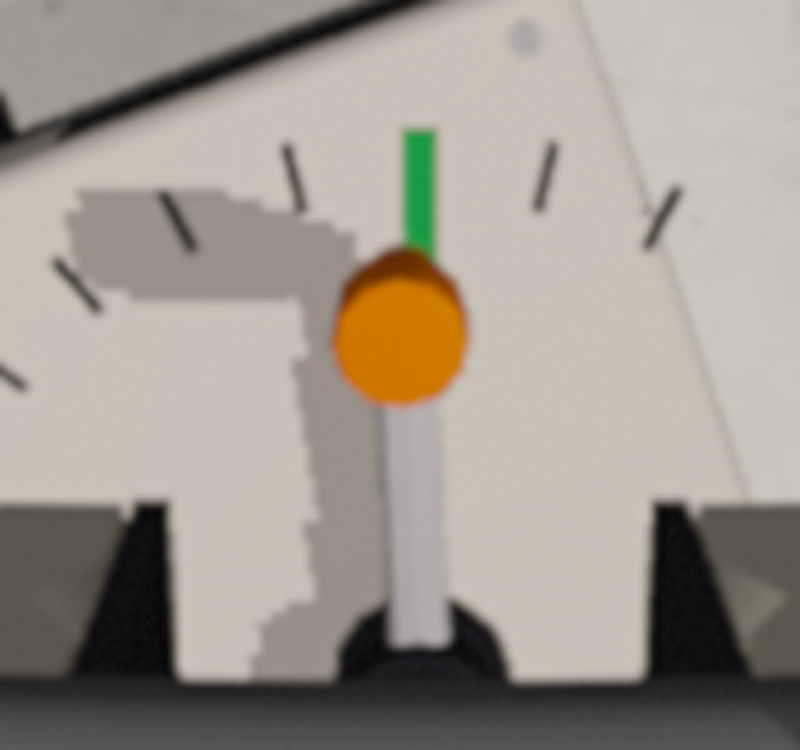

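View pics/w1c.png

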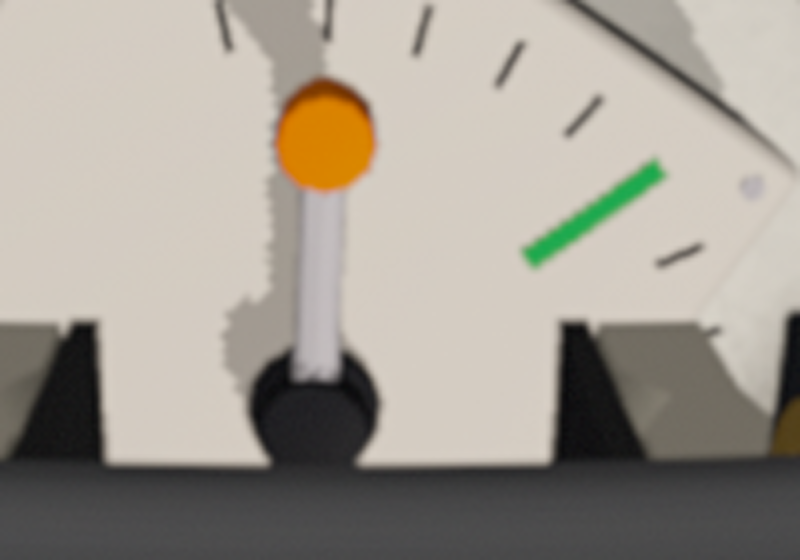

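View pics/top2c.png

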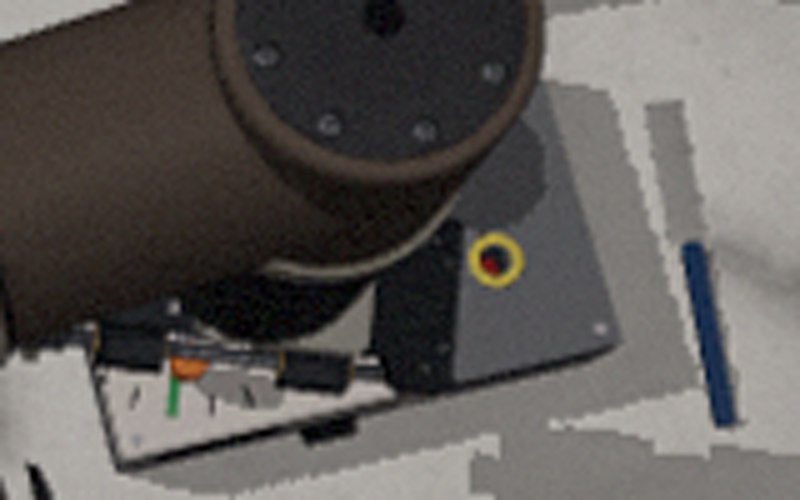

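In w2 the knob is about 2.9 mm to the CCW side of the stripe centreline, so the lever is at roughly 0.49 rad. That is inside the band, but I'll nudge it a further 2-3 mm to centre it. The ring measurements agree at (0.508,-0.237).

Run:
```python
from h import *
np.set_printoptions(precision=4,suppress=True)
piv=np.array([.519,-.0712])
f=lambda ph:piv+.0735*np.array([np.cos(np.radians(ph)),np.sin(np.radians(ph))])
robot.servo_line([*f(-188),.087],speed=.15)
robot.move_gripper(0.27)
robot.servo_line([*f(-190.1),.087],ori=R(80),speed=.03)
robot.move_gripper(0.5)
xy=f(-190.1)
robot.servo_line([*xy,.2],speed=.2)
pos=np.array(robot.read_position()); rot=np.array(robot.read_tcp_rot())
p,d=robot.grab_frame('wrist'); np.savez('w3.npz',pos=pos,rot=rot,d=d)
cv2.imwrite('pics/w3.png',p[:,:,::-1]); crop('','pics/w3.png',240,180,400,330,5,'pics/w3c.png')
print(robot.read_t())
# next: above stylus
for a in (-45,-135,135,180,45,0):
    print(a,robot.ik([.468,.302,.2],R(a)))
```

```text
12.4167
-45 [ 52.9766  10.601  -16.6241   0.     -62.7749  82.0234]
-135 [ 52.9766  10.601  -16.6241   0.     -62.7749  -7.9766]
135 [ 52.9766  10.601  -16.6241   0.     -62.7749 -97.9766]
180 [ 52.9766  10.601  -16.6241   0.     -62.7749 -52.9766]
45 [ 52.9766  10.601  -16.6241   0.     -62.7749 172.0234]
0 [ 52.9766  10.601  -16.6241   0.     -62.7749 127.0234]
```

View pics/w3c.png

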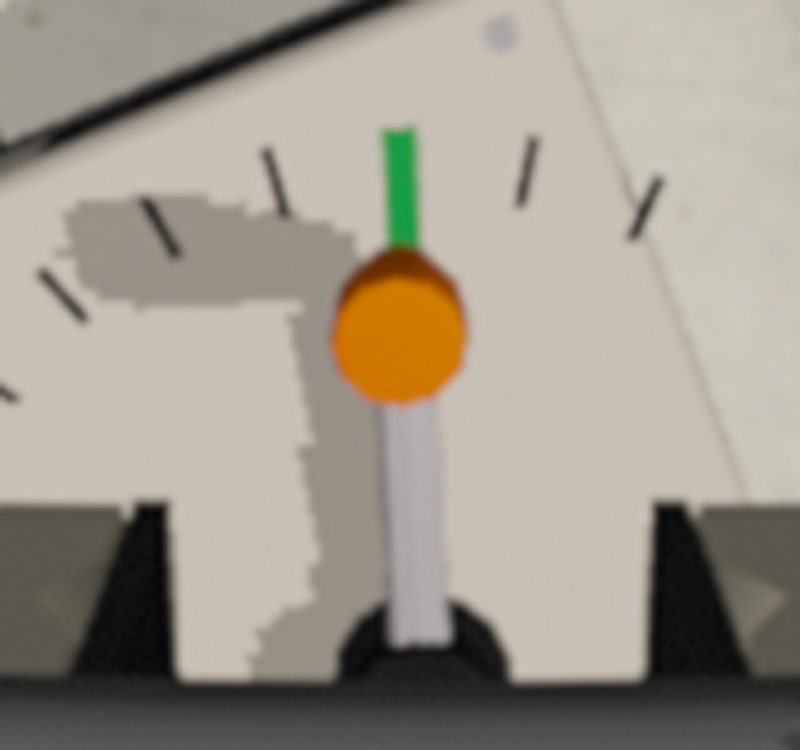

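The knob, arm and stripe are now in line. Next is the stylus.

Run:
```python
from h import *
np.set_printoptions(precision=4,suppress=True)
robot.goto([.468,.302,.2],R(135))
pos=np.array(robot.read_position()); rot=np.array(robot.read_tcp_rot())
p,d=robot.grab_frame('wrist'); np.savez('w4.npz',pos=pos,rot=rot,d=d)
im=p[:,:,::-1].copy(); cv2.imwrite('pics/w4raw.png',im)
for P in ([.468,.302,.118],[.468,.302,.044]):
    u=wpix(P,pos,rot); print(u); cv2.drawMarker(im,tuple(int(round(t)) for t in u),(255,0,255),0,12,1)
cv2.imwrite('pics/w4.png',im); crop('','pics/w4.png',240,180,400,330,5,'pics/w4c.png')
print(robot.read_t())
```

```text
[321.3921 249.3543]
[321.3723 224.062 ]
13.8167
```

View pics/w4c.png

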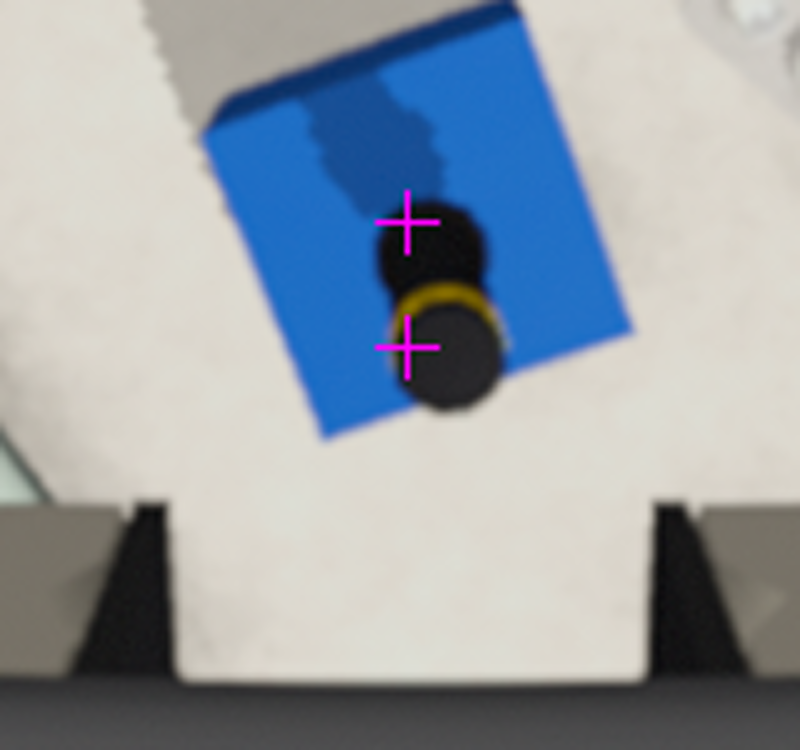

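The stylus top is at crop (449,356), which is px (329.4,250.8). It sits 8 px right of my estimate, and the collar is at about px (325.7,230). I'll correct for that.

Run:
```python
from h import *
np.set_printoptions(precision=4,suppress=True)
w=np.load('w4.npz'); pos,rot=w['pos'],w['rot']
c=lambda x,y:((x+.5)/5-.5+240,(y+.5)/5-.5+180)
print('top',wunproj(*c(449,356),.118,pos,rot),'collar',wunproj(*c(432,254),.061,pos,rot))
h=[wunproj(*c(*q),.044,pos,rot) for q in [(205,133),(522,17),(633,330),(325,436)]]
print(np.array(h),np.mean(h,0))
u,v=map(round,c(449,356)); print(w['d'][v,u],w['d'][v-2:v+3,u-2:u+3].mean())
print('scene top',unproj('scene',*[(336+.5)/5-.5+180,(102+.5)/5-.5+160],z=.116))
```

```text
top [0.4649 0.3066 0.118 ] collar [0.4663 0.3056 0.061 ]
[[0.4815 0.266  0.044 ]
 [0.4291 0.2903 0.044 ]
 [0.4538 0.3438 0.044 ]
 [0.5065 0.3191 0.044 ]] [0.4677 0.3048 0.044 ]
0.25209567 0.24130404
scene top [0.4727 0.3046 0.116 ]
```

Run:
```python
from h import *
np.set_printoptions(precision=4,suppress=True)
xy=[.467,.305]
robot.servo_line([*xy,.2],speed=.1)
robot.servo_line([*xy,.071],speed=.12)
robot.move_gripper(0.0); print(robot.read_grip_width()*88, robot.read_force(), robot.read_position())
robot.servo_line([*xy,.21],speed=.1)
print(robot.read_grip_width()*88,robot.read_force(),robot.read_t())
p,d=robot.grab_frame('scene'); cv2.imwrite('pics/s5.png',p[:,:,::-1]); crop('','pics/s5.png',160,100,320,220,5,'pics/s5c.png')
robot.goto([.508,-.2372,.19],R(135))
print(robot.read_position(),robot.read_force(),robot.read_t())
pos=np.array(robot.read_position()); rot=np.array(robot.read_tcp_rot())
p,d=robot.grab_frame('wrist'); np.savez('w5.npz',pos=pos,rot=rot,d=d); cv2.imwrite('pics/w5.png',p[:,:,::-1])
p,d=robot.grab_frame('scene'); cv2.imwrite('pics/s6.png',p[:,:,::-1]); crop('','pics/s6.png',350,160,510,280,5,'pics/s6c.png')
p,d=robot.grab_frame('top'); cv2.imwrite('pics/t6.png',p[:,:,::-1]); crop('','pics/t6.png',330,170,490,270,5,'pics/t6c.png')
```

```text
15.083258393072128 [ 1.8068 -1.5677  0.4485] [0.4672 0.3049 0.0711]
14.985319905537255 [-0.3944 -0.9587 -0.1401] 17.4167
[ 0.5084 -0.2365  0.1901] [0.6467 0.6445 0.8968] 19.4333
```

View pics/s5c.png

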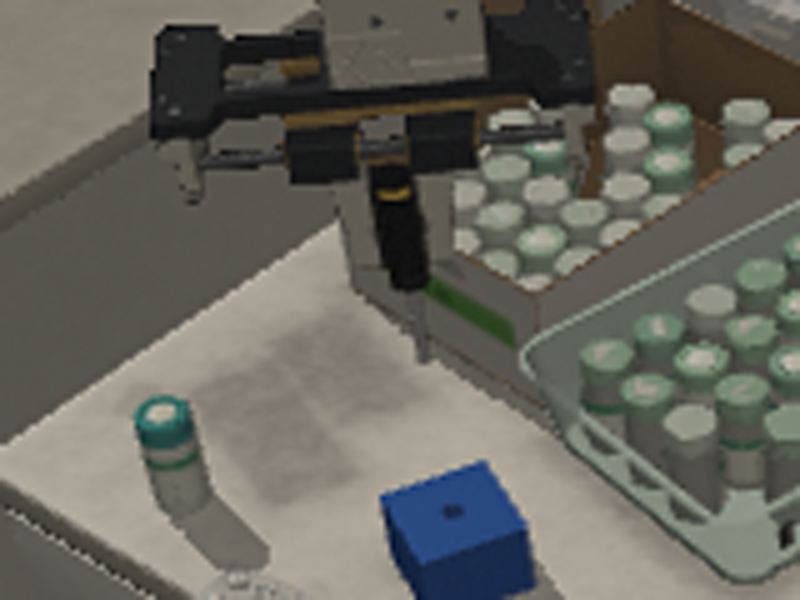

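View pics/s6c.png

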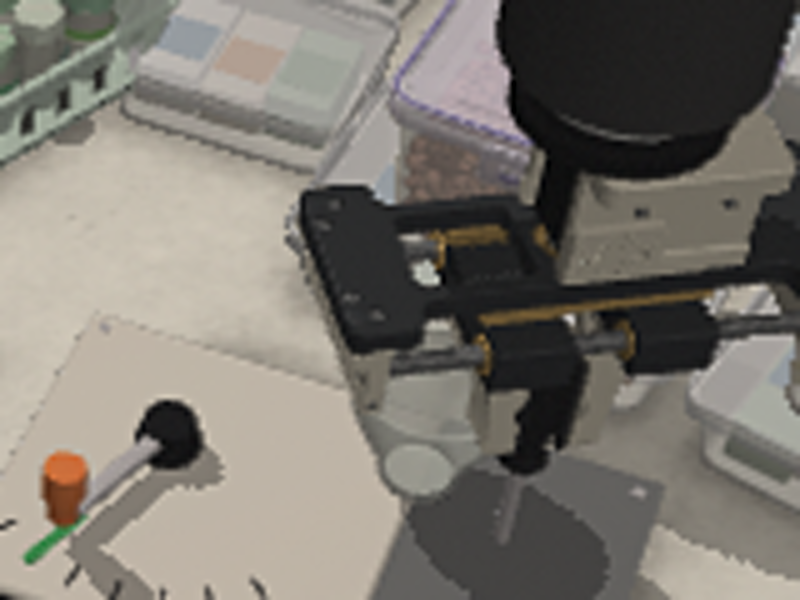

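View pics/w5.png

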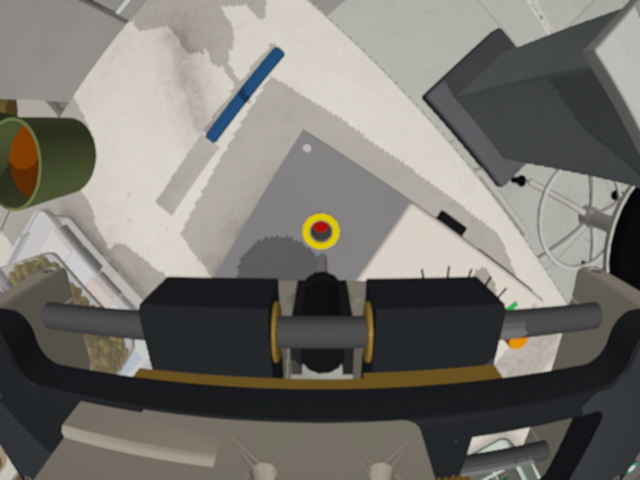

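The scene views suggest the stylus is tilted in the grip. In s6 the shank runs from about (525,460) to (505,540). I'll measure where the tip is against an upright prediction.

Run:
```python
from h import *
np.set_printoptions(precision=2,suppress=True)
w=np.load('w5.npz'); pos,rot=w['pos'],w['rot']
for n,dz in (('tip',-.065),('collar',-.0125),('end',.047)):
    P=pos+[0,0,dz]; print(n,'scene crop',(proj('scene',P)-[350,160]+.5)*5-.5,'wrist',wpix(P,pos,rot),'top crop',(proj('top',P)-[330,170]+.5)*5-.5)
p5=np.array([.467,.305,.21])
for n,dz in (('tip',-.065),('collar',-.0125),('end',.047)):print(n,'s5 crop',(proj('scene',p5+[0,0,dz])-[160,100]+.5)*5-.5)
crop('','pics/w5.png',250,190,390,300,5,'pics/w5c.png')
```

```text
tip scene crop [497.5  540.77] wrist [320.25 256.25] top crop [524.26 231.13]
collar scene crop [520.38 456.01] wrist [319.96 289.4 ] top crop [550.96 205.12]
end scene crop [548.61 351.48] wrist [319.4  355.95] top crop [584.34 172.61]
tip s5 crop [419.79 362.26]
collar s5 crop [405.1  276.04]
end s5 crop [387.23 171.23]
```

View pics/w5c.png

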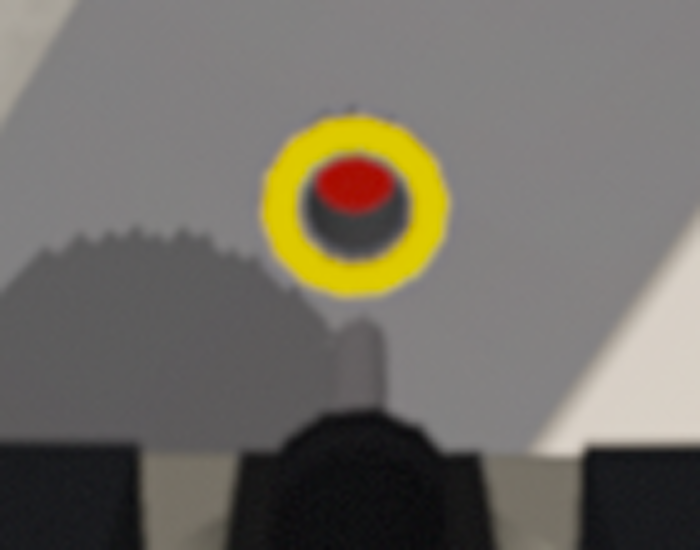

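View pics/t6c.png

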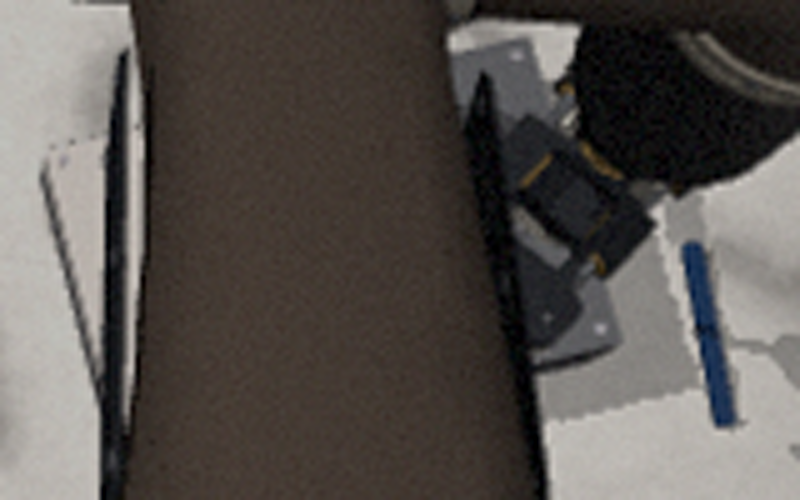

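The stylus is essentially upright. The observed tip is at px (322.4,255.5) against a predicted (320.3,256.3). Now I'll align the tip with the ring, using both from this same image.

Run:
```python
from h import *
np.set_printoptions(precision=4,suppress=True)
w=np.load('w5.npz'); pos,rot=w['pos'],w['rot']
c=lambda x,y:((x+.5)/5-.5+250,(y+.5)/5-.5+190)
ring=wunproj(*c(356,206),.062,pos,rot); tip=wunproj(*c(361,330),pos[2]-.065,pos,rot)
print('ring',ring,'tip',tip,'tcp',pos,'shift',ring-tip)
# scene
c6=lambda x,y:((x+.5)/5-.5+350,(y+.5)/5-.5+160)
ts=unproj('scene',*c6(505,540),z=pos[2]-.065); print('tip scene',ts,'ring scene [.5101 -.2384]')
```

```text
ring [ 0.508  -0.2366  0.062 ] tip [ 0.5074 -0.2361  0.1251] tcp [ 0.5084 -0.2365  0.1901] shift [ 0.0006 -0.0005 -0.0631]
tip scene [ 0.5106 -0.2388  0.1251] ring scene [.5101 -.2384]
```

The shift is under 1 mm in both views. I'll insert the stylus and press, watching the force.

Run:
```python
from h import *
np.set_printoptions(precision=3,suppress=True)
xy=[.5085,-.2370]
robot.servo_line([*xy,.128],speed=.12); robot.dwell(.3); f0=np.array(robot.read_force()); print(f0,robot.read_position())
robot.servo_line([*xy,.106],speed=.04); robot.dwell(.2); print(robot.read_force(),robot.read_position())
for z in np.arange(.104,.0944,-.001):
    robot.servo_line([*xy,z],speed=.02); robot.dwell(.15)
    f=np.mean([robot.read_force() for _ in range(5)],0)-f0
    print(round(z,4),f,robot.read_position()[2],robot.read_t())
    if f[2]>6: break
```

```text
[ 0.185  0.049 -0.197] [ 0.509 -0.237  0.129]
[-0.254  0.766 -0.079] [ 0.509 -0.237  0.106]
0.104 [-0.049 -0.979 -0.022] 0.10403895886620379 21.85
0.103 [ 0.083 -0.88   1.689] 0.10315265924385517 22.25
0.102 [ 0.538 -0.441  2.219] 0.10208793473337069 22.65
0.101 [ 0.199 -0.73   2.541] 0.10107404816505829 23.05
0.1 [ 1.003 -0.513  3.021] 0.10006661625777029 23.45
0.099 [-0.584 -1.162  3.696] 0.09907351472668569 23.85
0.098 [1.175 0.384 3.241] 0.0980680842657556 24.25
0.097 [0.978 0.321 3.638] 0.09706882234537562 24.65
0.096 [-0.596  0.443  9.53 ] 0.09667818199152695 25.05
```

The profile is clean: contact at about 1.7 N, a spring ramp to about 3.7 N, then the stop at 6.3 mm of travel with 9.5 N. I'll check the lever and bystanders once more before handing in.

Run:
```python
from h import *
p,d=robot.grab_frame('scene'); cv2.imwrite('pics/s7.png',p[:,:,::-1]); 
print(robot.read_force(),robot.read_grip_width()*88,robot.read_t(),robot.read_position())
```

```text
[-0.49983971  0.16657063  8.47258433] 14.723295535618938 25.1 [ 0.5087539  -0.23709926  0.09666563]
```

View pics/s7.png

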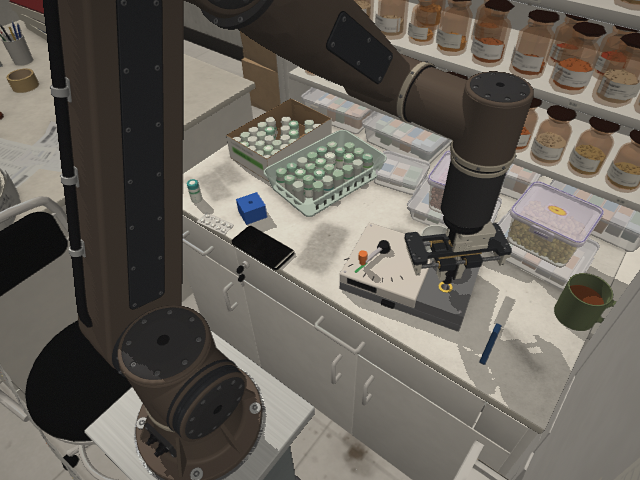

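The lever is still at the green mark at (362,260). The stylus is in the ring at (446,287). The vial (193,187), phone (263,247) and spatula (491,343) are all where they started.

```bash
python3 -c "
from rig import robot
robot.job_done(); print(robot.read_t())"
```

```text
the job is handed in; nothing more can be done
the job is handed in; nothing more can be done
```

I handed the job in at about 25 s of the 54 s allowed, with the stylus still gripped and the button held at its stop; no verdict is reported.

- **Lever:** I swung it to the green idle mark, where the first check showed it about 3 mm off. After a small nudge, the knob and arm lined up with the stripe, and it was still there in the last picture.
- **Stylus:** I drew it from its holder and lowered it upright into the yellow-ringed hole. The wrist and scene views both put the tip within 1 mm of the hole's centre.
- **Button:** Contact began at about 1.7 N and the stop came after about 6.3 mm of travel. The last reading was 8.5 N on the wrist, well under the 40 N limit.
- **Bystanders:** In the last scene picture, the vial, phone and spatula had not visibly moved.

One measurement disagreed. The fixed top camera's first stylus position was about 5 mm off the wrist camera's, so I corrected it before grasping.

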